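Fit the hand wheel and hold the index pin out

ROBOT

A 7-joint arm with a two-finger parallel gripper is mounted at the origin on the work surface. World frame = base frame: x ahead of the robot, y to its left, z up, the work surface at z = 0. Lengths are in m, angles in rad, forces in N, time in s.
With the tool pointing down it reaches from about 0.4 to 0.925 m from the base axis. Payload 5.6 kg.
Tool frame: the origin (TCP) lies midway between the tips of the shut fingers; the grasp point (between the pads) lies 19 mm behind it; z points along the fingers, y is the line along which they close (so a half turn about z gives the same grasp; the last joint's range is limited). The gripper opens to 85 mm and grips with 20 to 120 N. Pads are 22 mm wide; open, the fingers measure 114 mm over their backs; the gripper's body (76 mm by 85 mm) begins 54 mm behind the grasp point. The pads swing forward as they close: fully open they stand 13 mm farther back than shut.
Start: joints at [-1.281, 0.468, -0.012, 1.603, 0.006, 1.071, -0.056], TCP at [0.212, 0.614, 0.231] pointing down, gripper open.
Joint ranges: [-2.53, 2.53], [-0.31, 2.02], [-1.57, 1.55], [0.28, 2.44], [-1.29, 4.43], [0.15, 1.84], [-2.92, 2.92]. Speed limits (rad/s): [2.57, 2.57, 3.14, 3.14, 3.14, 3.14, 3.14].

INTERFACE

Orientations are given as a 3x3 rotation matrix whose columns are the frame's x, y, z axes.
In Python, from rig import get_state, get_image, camera_info, finish_job, outline_of gives the robot as it stands.
- The arm moves only by the shell command python3 -m creep 'ROWS' [FORCE]. ROWS is JSON, a list of rows, each an object of numbers: "x", "y", "z": the shift along the tool's x, y, z in units of 40 mm (1.0 is 40 mm); "rx", "ry", "rz": the turn, a rotation vector about the tool's x, y, z in degrees; "hand": the opening, from 0 (shut) to 1 (fully open). In form: [{"x": .., "y": .., "z": .., "rx": .., "ry": .., "rz": .., "hand": ..}, ...]. A call has 1 to 8 rows; each row shifts and turns the commanded pose from where the row before left it, along the tool's axes as they then stand; what a row does not reach is not made up. A row lasts 1/8 s, in which the tool goes at most 62.5 mm and 10.7 degrees, less where a joint would pass 70% of its speed; a pose out of reach is approached as far as the arm can. A call is refused whole if a number of a shift passes 1 or a number of a turn 10.7, either way. A call with a gripper value outside its range is refused whole. The fingers move at their own pace and stop on an object; FORCE is the grip in N (left out, the last holds). Time passes only in rows, so rows that do not move let the fingers close. It gives the time, the measured TCP pose, the force, the opening and the grip force at its end, in the units of the state.
- get_state(): the state, without advancing time (a new reading comes with each control period).
- get_image(name): name is "side" or "top"; returns the picture (384x512x3 uint8, red, green, blue); there is no depth.
- camera_info(name): a dict with "vertical_fov" (degrees; the focal length in pixels is half the picture's height over the tangent of half this angle, whatever the lens; pixels are square), "cx", "cy" (the principal point, pixels), "rvec" (rotation vector, rad) and "tvec" (3), from world to camera coordinates, as OpenCV has them. Camera axes: x right, y down, z forward; pixel columns grow to the right and rows downward; lengths in m; the calibration is good to about 2 mm. A picture is of the moment at which its call begins. camera_info takes no time and is no camera call.
- finish_job(): hands the job in; it is judged then, once.
Trained networks look in the newest picture that a camera, given by its name, has taken for a name from the list of things; names that differ only in an ending like _2 or _b are one class to them, and where a whole thing is asked for, a point or a joint stands for the part that bears it (a point fixed in the world has none). Each returns a list of dicts, best first, with "confidence" (0 to 1); they miss things now and then, are a little off and sometimes report something else, mostly with a low value. They report only what shows in the picture. A call takes as long as a camera call. They do not tell look-alikes from the thing itself.
- outline_of(camera, query): "mask" (384x512 bool, what is visible of it) and "rect" ([left, top, right, bottom] in pixels, round what is visible of it).
The state is a dict: "time_s": time; "joints": joint angles; "qd": joint speeds; "joint_torque": joint torques, N m; "tool_pos": TCP position; "tcp_rot": TCP orientation; "ft_force": force on the tool from outside, world axes, zero at the start; "ft_torque": the same for the moment, N m; "gripper_width": finger opening in m; "gripper_force": force on a finger pad.
Only numpy, scipy, OpenCV 4.12 (cv2) and the standard library are available. Lean on these libraries where they do the work, as an engineer would, in place of code of your own. Each camera call takes 0.05 s, during which the arm holds its last target. There are 200 camera calls.

TASK

Fit the orange four-armed hand wheel onto the square shaft of the indexing turntable, pushed fully home, and let go of it. Then pull the red knob of the sprung index pin straight up, fully back to its stop so that the pin is clear of its hole in the dial, and finish while still holding it there, ready for a colleague to turn the dial. Leave the other things on the bench where they are.

Things in the scene. Friction and masses are not known exactly. Their poses are not given: they have to be found in the camera images.
- spoke_wheel: Loose wheel, about 0.22 kg, upright. Orange hub block 36 x 36 x 44 mm tall, sides along x and y; square bore 15.6 mm wide right through along z, sides parallel to the hub's; fits the shaft in any of 4 quarter turns. Steel arms leave its corners diagonally to black balls, centres 47 mm from the axis; arms and balls lie below 17 mm. Origin: centre of the hub's underside, on the bore axis; z up.
- turntable: Fixed turntable, does not turn here. Grey base 150 x 150 x 24 mm; aluminium dial of 190 mm diameter, top at height 40 mm, with a circle of black holes. Blue bracket on its +y side (26 mm wide in x, y from 70 to 122 mm, top at height 66 mm) carries the index pin, axis vertical at x = 0, y = 85 mm. Origin: centre of the underside, below the shaft; x, y along the base's sides, z up.
- shaft_seat (a point): Foot of the turntable's upright steel square shaft: centre of the round shoulder (44 mm diameter, height 46 mm) on which the wheel's underside rests when fully home. The shaft is 14 mm square, sides along this frame's x and y (same axes as the turntable's), and rises 40 mm above this point; its top 3 mm taper to 10 mm.
- pull_knob (a point): Red round pull knob on the index pin, 24 mm diameter, 26 mm tall, axis vertical. This point: centre of its underside, at height 82 mm with the pin down. Below it a fixed steel sleeve, 16 mm in diameter, stands on the bracket (bracket top at height 66 mm, sleeve top at 80 mm). The knob moves straight up with the pin.
- index_pin (a joint): Travel of the sprung index pin (m): 0 = down, seated 8 mm deep in its hole in the dial; grows as it is pulled up; 0.014 = hard stop, fully back, pin 6 mm clear of the dial. The spring pulls it down with about 6 N at 0 and 10.5 N at the stop, and it springs back when let go.
- collar: Bystander to leave alone. Loose dark steel ring with a round hole, 48 mm diameter, 26 mm tall. Origin: centre of the underside.
- screwdriver: Bystander to leave alone. Loose screwdriver with a yellow handle, lying on the bench.
- pen: Bystander to leave alone. Loose green pen, 150 mm long, 12 mm high, lying along its x axis. Origin: centre of the underside.
- parts_box: Bystander to leave alone. Loose clear divided tray, 100 x 70 x 24 mm. Origin: centre of the underside.
- tin: Bystander to leave alone. Loose blue can, 72 mm diameter, 100 mm tall. Origin: centre of the underside.
- motor_pack: Bystander to leave alone. Loose black block (battery pack), 70 x 45 x 40 mm. Origin: centre of the underside.
Not all that is in view belongs to the job. What is shaped like the turntable but green is not meant.

How it is judged:
By the outcome, as a careful person would: the job done as asked, in the order asked, and still so for the second after the job is handed in, while the arm keeps its last pose, push and grip.
It also fails if it takes over 48 s, if anything falls off the work surface, if the arm or the gripper's body presses on something with over 40 N, if the wrist force passes 120 N, or if a joint passes its speed limit or range.

## Working session

There is one attempt and no reset: what is moved stays moved. The work goes in short steps, Python scripts to look and compute and a shell command to move; the robot and the scene stay as the last step left them, time stands still between calls to the robot, and variables do not carry over. Pictures are saved under pics/ and viewed, at most 10 in all, crops included, and the job is handed in when it is done.

```bash
mkdir -p pics; python3 - <<'E'
from rig import *
import cv2,numpy as np
s=get_state();print(s['time_s'],s['tool_pos'],np.round(s['tcp_rot'],3).tolist(),s['gripper_width'])
for c in ['side','top']:
    im=get_image(c);cv2.imwrite(f'pics/{c}0.png',im[:,:,::-1]);i=camera_info(c);print(c,i)
    for q in ['spoke_wheel','turntable','pull_knob']:
        print(c,q,[(round(d['confidence'],2),d['rect'])for d in outline_of(c,q)])
a=np.hstack([cv2.imread('pics/side0.png')]);
E
```

```text
0.0 [0.21220224 0.61379203 0.23031017] [[-0.945, 0.327, -0.0], [0.327, 0.945, -0.002], [-0.0, -0.002, -1.0]] 0.08516455096483781
side {'vertical_fov': 53.99601148036418, 'cx': 253.59388536681706, 'cy': 189.5392274846152, 'rvec': array([ 2.37010169, -0.28985981,  0.1028771 ]), 'tvec': array([-0.47368946,  0.14114834,  1.01750171])}
side spoke_wheel [(0.93, [260.9, 270.5, 301.4, 308.4]), (0.19, [269.5, 339.7, 363.3, 356.4])]
side turntable [(0.96, [246.9, 130.8, 309.5, 200.7]), (0.93, [118.1, 284.6, 210.3, 384.0]), (0.74, [158.1, 146.2, 226.1, 207.8]), (0.37, [268.7, 112.9, 288.7, 129.5])]
side pull_knob [(0.61, [190.2, 143.0, 198.5, 153.9]), (0.52, [142.1, 281.5, 155.1, 297.5]), (0.42, [267.2, 132.0, 275.1, 144.8])]
top {'vertical_fov': 57.75772797899575, 'cx': 252.8273550523562, 'cy': 195.65230459855084, 'rvec': array([ 2.16810471, -2.15005548,  0.13608949]), 'tvec': array([-0.03497265,  0.48101194,  0.91377289])}
top spoke_wheel [(0.56, [319.3, 179.8, 356.5, 212.0])]
top turntable [(0.85, [312.8, 263.7, 405.2, 340.1]), (0.75, [149.7, 215.0, 235.2, 289.2]), (0.72, [157.5, 118.6, 240.1, 191.4])]
top pull_knob [(0.64, [156.2, 240.4, 169.1, 248.1]), (0.53, [160.0, 144.7, 174.6, 154.5]), (0.4, [333.1, 303.3, 347.1, 319.3])]
```

View pics/side0.png

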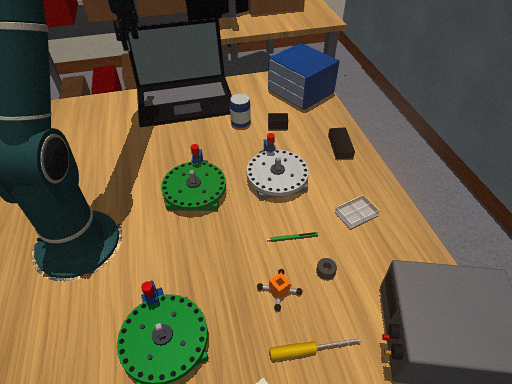

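View pics/top0.png

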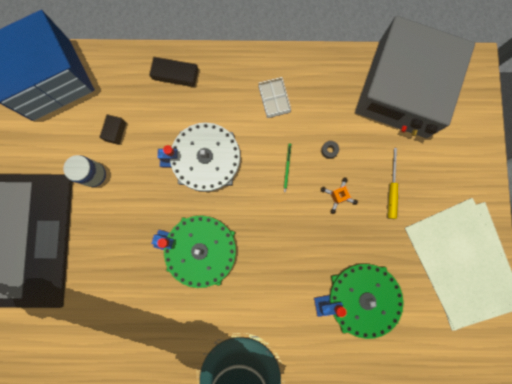

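Wheel: orange, side (280,286) / top (342,195), with no look-alike. Turntable candidates: aluminium at side (278,172) / top (205,156); green at side (194,187), (163,337) / top (200,250), (367,300). I choose the aluminium one and its own red knob, side (271,138) / top (168,150). Next is a close crop of these.

```bash
cat > h.py <<'E'
import numpy as np,cv2
from rig import *
def cam(c):
    i=camera_info(c);f=192/np.tan(np.radians(i['vertical_fov']/2))
    return np.array([[f,0,i['cx']],[0,f,i['cy']],[0,0,1]]),cv2.Rodrigues(np.array(i['rvec']))[0],np.array(i['tvec']).reshape(3)
def onz(c,uv,z):
    K,R,t=cam(c);uv=np.atleast_2d(uv).astype(float)
    d=np.c_[uv,np.ones(len(uv))]@np.linalg.inv(K).T@R;o=-R.T@t
    return o+d*((z-o[2])/d[:,2])[:,None]
def proj(c,P):
    K,R,t=cam(c);p=(np.atleast_2d(P)@R.T+t)@K.T;return p[:,:2]/p[:,2:]
def tri(a,b):
    A=[cam(c)[0]@np.c_[cam(c)[1],cam(c)[2]] for c in('side','top')]
    X=cv2.triangulatePoints(A[0],A[1],np.array(a,float).reshape(2,1),np.array(b,float).reshape(2,1));return (X[:3]/X[3]).ravel()
def crop(im,x,y,w,h,s):return cv2.resize(im[y:y+h,x:x+w],None,fx=s,fy=s,interpolation=cv2.INTER_CUBIC)
E
python3 - <<'E'
from h import *
s=cv2.imread('pics/side0.png');t=cv2.imread('pics/top0.png')
a=np.vstack([np.hstack([crop(s,235,120,80,60,5),crop(t,150,112,80,60,5)]),np.hstack([crop(s,240,256,80,60,5),crop(t,300,165,80,60,5)])])
cv2.imwrite('pics/c0.png',a)
for n,c,im in(('side','side',s),('top','top',t)):
    h=cv2.cvtColor(im,cv2.COLOR_BGR2HSV)
    for nm,m in(('orange',cv2.inRange(h,(5,200,120),(14,255,255))),('red',cv2.inRange(h,(0,200,100),(4,255,255))|cv2.inRange(h,(176,200,100),(180,255,255)))):
        N,l,st,ce=cv2.connectedComponentsWithStats(m)
        print(n,nm,[(ce[i].round(1).tolist(),st[i].tolist()) for i in range(1,N) if st[i,4]>25])
    # dial
    m=cv2.inRange(h,(0,0,150),(180,40,255));N,l,st,ce=cv2.connectedComponentsWithStats(m)
    for i in range(1,N):
        if 700<st[i,4]<6000 : print(n,'white',ce[i].round(1),st[i])
E
```

```text
side orange [([279.9, 281.7], [269, 272, 22, 20, 197])]
side red [([270.4, 135.0], [267, 133, 7, 5, 27]), ([194.1, 146.2], [191, 144, 7, 5, 30]), ([146.4, 286.1], [142, 282, 10, 9, 78])]
side white [277.4 171.5] [ 247  150   61   43 1586]
top orange []
top red [([167.7, 149.4], [164, 146, 8, 8, 45]), ([162.8, 242.7], [159, 240, 8, 7, 45]), ([340.2, 311.4], [337, 307, 8, 9, 57])]
top white [274.2  97.8] [259  80  31  37 767]
top white [205.5 156.9] [ 170  123   70   68 3164]
```

View pics/c0.png

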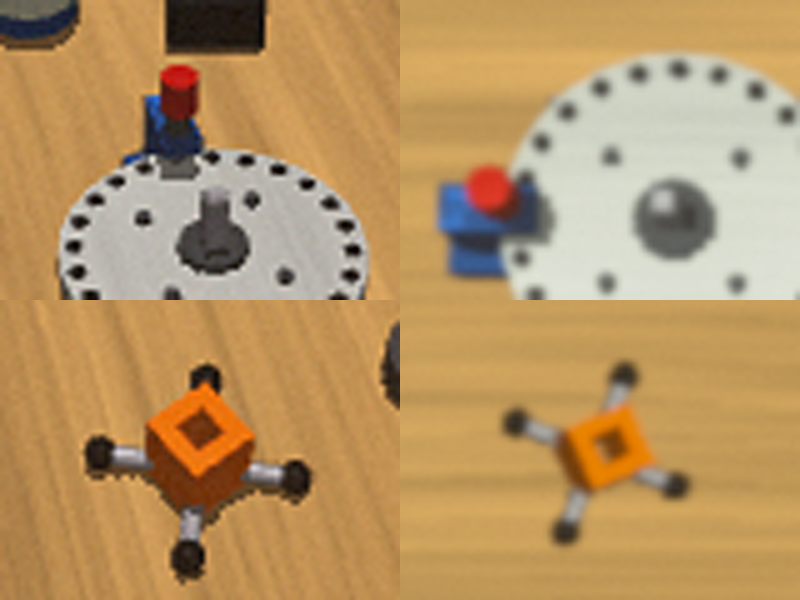

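The crop confirms the aluminium dial with blue bracket and red knob at its edge, and the orange hub with its bore and four balls.

```bash
python3 - <<'E'
from h import *
o=lambda l,x,y:np.array([(x+a/5-.4,y+b/5-.4) for a,b in l])
bs=o([(206,78),(99,154),(296,178),(188,257)],240,256);bt=o([(224,75),(116,122),(276,185),(165,231)],300,165)
for c,b in(('side',bs),('top',bt)):
    P=onz(c,b,.0085)[:,:2];m=P.mean(0);d=P-m;a=np.degrees(np.arctan2(d[:,1],d[:,0]))
    print(c,'wheel',m.round(4),'r',np.hypot(*d.T).round(4),'ang',a.round(1),'yaw mod90',((a-45)%90).round(1))
ho=o([(203,128)],240,256);ht=o([(210,145)],300,165)
print('bore',onz('side',ho,.044),onz('top',ht,.044),tri(ho,ht))
ss=o([(215,192)],235,120);st=o([(263,201)],150,112)
print('shafttop',onz('side',ss,.086),onz('top',st,.086),tri(ss,st))
ks=o([(180,76)],235,120);kt=o([(89,188)],150,112)
print('knobtop',onz('side',ks,.108),onz('top',kt,.108),tri(ks,kt))
for c,s in(('side',[237,120,80,90]),('top',[165,115,80,85])):
    im=cv2.imread(f'pics/{c}0.png');h=cv2.cvtColor(im,cv2.COLOR_BGR2HSV);m=cv2.inRange(h,(0,0,150),(180,40,255))
    N,l,stt,ce=cv2.connectedComponentsWithStats(m)
    k=[i for i in range(1,N) if 1400<stt[i,4]<6000 and abs(stt[i,2]-65)<8][0]
    cn=max(cv2.findContours((l==k).astype(np.uint8),cv2.RETR_EXTERNAL,cv2.CHAIN_APPROX_NONE)[0],key=len)[:,0]
    P=onz(c,cn,.04)[:,:2]
    from scipy.optimize import least_squares
    r=least_squares(lambda q:np.hypot(*(P-q[:2]).T)-.0955,P.mean(0),loss='soft_l1',f_scale=.001)
    print(c,'dial',r.x.round(4),np.median(abs(r.fun)))
E
```

```text
side wheel [ 0.4849 -0.2694] r [0.0483 0.0476 0.0475 0.0474] ang [  68.4  158.8  -22.2 -111.5] yaw mod90 [23.4 23.8 22.8 23.5]
top wheel [ 0.4872 -0.2691] r [0.0472 0.0469 0.0477 0.047 ] ang [ -21.2   68.8 -111.5  157.9] yaw mod90 [23.8 23.8 23.5 22.9]
bore [[ 0.48613202 -0.26989039  0.044     ]] [[ 0.48707809 -0.268167    0.044     ]] [ 0.48694981 -0.26869535  0.04176999]
shafttop [[0.58597626 0.10011779 0.086     ]] [[0.58748326 0.10105059 0.086     ]] [0.5869828  0.10126008 0.0850038 ]
knobtop [[0.58723512 0.18389281 0.108     ]] [[0.58785647 0.18574529 0.108     ]] [0.58812592 0.1862409  0.10608324]
side dial [0.5863 0.0939] 0.006886688407225353
top dial [0.586  0.1002] 0.003093306916206906
```

```bash
cat >> h.py <<'E'
def go(x,y,z,yaw=None):
    s=get_state();R=np.array(s['tcp_rot']);p=np.array(s['tool_pos'])
    print('t',s['time_s'],'tcp',p.round(4),'rot',R.round(3).tolist(),'yaw_y',np.degrees(np.arctan2(R[1,1],R[0,1])).round(2),'w',round(s['gripper_width'],4),'F',np.round(s['ft_force'],1),'q',np.round(s['joints'],2))
    print('units',(R.T@(np.array([x,y,z])-p)/.04).round(2))
E
python3 -m creep '[{"rz":10},{"rz":10},{"rz":10},{"rz":10},{"rz":7.4},{}]' 60
python3 -c "
from h import *
go(.5,.25,.23);go(.486,-.269,.23)"
```

```text
t 0.4 tcp [0.2124 0.6142 0.2311] rot [[-0.945, 0.327, -0.0], [0.327, 0.945, -0.0], [-0.0, -0.0, -1.0]] yaw_y 70.93 w 0.0856 F [ 0.4 -0.1  0.3] q [-1.28  0.47 -0.01  1.6   0.01  1.07 -0.06]
units [-9.77 -6.26  0.03]
t 0.4 tcp [0.2124 0.6142 0.2311] rot [[-0.945, 0.327, -0.0], [0.327, 0.945, -0.0], [-0.0, -0.0, -1.0]] yaw_y 70.93 w 0.0856 F [ 0.4 -0.1  0.3] q [-1.28  0.47 -0.01  1.6   0.01  1.07 -0.06]
units [-13.68 -18.63   0.03]validation failed for argument at $[0]...
```

```bash

python3 -m creep '[{"x":0,"y":0,"z":0,"rx":0,"ry":0,"rz":10,"hand":1},{"x":0,"y":0,"z":0,"rx":0,"ry":0,"rz":10,"hand":1},{"x":0,"y":0,"z":0,"rx":0,"ry":0,"rz":10,"hand":1},{"x":0,"y":0,"z":0,"rx":0,"ry":0,"rz":10,"hand":1},{"x":0,"y":0,"z":0,"rx":0,"ry":0,"rz":7.4,"hand":1},{"x":0,"y":0,"z":0,"rx":0,"ry":0,"rz":0,"hand":1}]' 60
python3 -c "
from h import *
go(.5,.25,.23);go(.486,-.269,.23)"
```

```text
time_s: 1.15
tool_pos: [0.2122, 0.6144, 0.2313]
tcp_rot: [[-0.401, 0.916, 0.0], [0.916, 0.401, -0.0], [-0.0, 0.0, -1.0]]
ft_force: [-0.6, -0.1, 0.0]
gripper_width: 0.0853
gripper_force: 0.0
t 1.15 tcp [0.2122 0.6144 0.2313] rot [[-0.401, 0.916, 0.0], [0.916, 0.401, -0.0], [-0.0, 0.0, -1.0]] yaw_y 23.62 w 0.0853 F [-0.6 -0.1  0. ] q [-1.41  0.47  0.16  1.61 -0.08  1.07 -0.81]
units [-11.23   2.94   0.03]
t 1.15 tcp [0.2122 0.6144 0.2313] rot [[-0.401, 0.916, 0.0], [0.916, 0.401, -0.0], [-0.0, 0.0, -1.0]] yaw_y 23.62 w 0.0853 F [-0.6 -0.1  0. ] q [-1.41  0.47  0.16  1.61 -0.08  1.07 -0.81]
units [-22.98  -2.58   0.04]
```

```bash

python3 -m creep '[{"x":-0.9,"y":0.3,"z":0,"rx":0,"ry":0,"rz":0,"hand":1},{"x":-1,"y":0.3,"z":0,"rx":0,"ry":0,"rz":0,"hand":1},{"x":-1,"y":0.3,"z":0,"rx":0,"ry":0,"rz":0,"hand":1},{"x":-1,"y":0.3,"z":0,"rx":0,"ry":0,"rz":0,"hand":1},{"x":-1,"y":0.3,"z":0,"rx":0,"ry":0,"rz":0,"hand":1},{"x":-1,"y":0.3,"z":0,"rx":0,"ry":0,"rz":0,"hand":1},{"x":-1,"y":0.3,"z":0,"rx":0,"ry":0,"rz":0,"hand":1},{"x":-1,"y":0.3,"z":0,"rx":0,"ry":0,"rz":0,"hand":1}]' >/dev/null
python3 -m creep '[{"x":-1,"y":0,"z":0,"rx":0,"ry":0,"rz":0,"hand":1},{"x":-1,"y":0,"z":0,"rx":0,"ry":0,"rz":0,"hand":1},{"x":-1,"y":0,"z":0,"rx":0,"ry":0,"rz":0,"hand":1},{"x":-1,"y":0,"z":0,"rx":0,"ry":0,"rz":0,"hand":1},{"x":-1,"y":-0.2,"z":0,"rx":0,"ry":0,"rz":0,"hand":1},{"x":-1,"y":-0.4,"z":0,"rx":0,"ry":0,"rz":0,"hand":1},{"x":-1,"y":-0.6,"z":0,"rx":0,"ry":0,"rz":0,"hand":1},{"x":-1,"y":-0.6,"z":0,"rx":0,"ry":0,"rz":0,"hand":1}]' >/dev/null
python3 -m creep '[{"x":-1,"y":-0.6,"z":0,"rx":0,"ry":0,"rz":0,"hand":1},{"x":-1,"y":-0.6,"z":0,"rx":0,"ry":0,"rz":0,"hand":1},{"x":-1,"y":-0.6,"z":0,"rx":0,"ry":0,"rz":0,"hand":1},{"x":-1,"y":-0.6,"z":0,"rx":0,"ry":0,"rz":0,"hand":1},{"x":-1,"y":-0.6,"z":0,"rx":0,"ry":0,"rz":0,"hand":1},{"x":-1,"y":-0.2,"z":0,"rx":0,"ry":0,"rz":0,"hand":1},{"x":-1,"y":0,"z":0,"rx":0,"ry":0,"rz":0,"hand":1}]' >/dev/null
python3 -c "
from h import *
go(.486,-.269,.012);go(.486,-.269,.23)"
```

```text
t 4.025 tcp [ 0.4826 -0.2686  0.2317] rot [[-0.401, 0.916, 0.001], [0.916, 0.401, 0.0], [-0.0, 0.001, -1.0]] yaw_y 23.64 w 0.0854 F [ 0.8 -0.   0.6] q [-0.05  0.33  0.62  1.88 -0.23  1.    1.08]
units [-0.04  0.07  5.49]
t 4.025 tcp [ 0.4826 -0.2686  0.2317] rot [[-0.401, 0.916, 0.001], [0.916, 0.401, 0.0], [-0.0, 0.001, -1.0]] yaw_y 23.64 w 0.0854 F [ 0.8 -0.   0.6] q [-0.05  0.33  0.62  1.88 -0.23  1.    1.08]
units [-0.04  0.07  0.04]
```

```bash

python3 -m creep '[{"x":-0.04,"y":0.08,"z":0.9,"rx":0,"ry":0,"rz":0,"hand":1},{"x":0,"y":0,"z":1,"rx":0,"ry":0,"rz":0,"hand":1},{"x":0,"y":0,"z":1,"rx":0,"ry":0,"rz":0,"hand":1},{"x":0,"y":0,"z":1,"rx":0,"ry":0,"rz":0,"hand":1},{"x":0,"y":0,"z":0.8,"rx":0,"ry":0,"rz":0,"hand":1},{"x":0,"y":0,"z":0.5,"rx":0,"ry":0,"rz":0,"hand":1},{"x":0,"y":0,"z":0.25,"rx":0,"ry":0,"rz":0,"hand":1},{"x":0,"y":0,"z":0,"rx":0,"ry":0,"rz":0,"hand":1}]'
python3 -m creep '[{"x":0,"y":0,"z":0,"rx":0,"ry":0,"rz":0,"hand":0},{"x":0,"y":0,"z":0,"rx":0,"ry":0,"rz":0,"hand":0},{"x":0,"y":0,"z":0,"rx":0,"ry":0,"rz":0,"hand":0},{"x":0,"y":0,"z":0,"rx":0,"ry":0,"rz":0,"hand":0},{"x":0,"y":0,"z":0,"rx":0,"ry":0,"rz":0,"hand":0},{"x":0,"y":0,"z":0,"rx":0,"ry":0,"rz":0,"hand":0}]' 60
```

```text
time_s: 5.03
tool_pos: [0.4864, -0.2674, 0.0133]
tcp_rot: [[-0.4, 0.917, 0.0], [0.917, 0.4, 0.0], [0.0, 0.0, -1.0]]
ft_force: [0.2, -0.4, 1.1]
gripper_width: 0.0851
gripper_force: 0.0
time_s: 5.78
tool_pos: [0.4869, -0.2675, 0.0142]
tcp_rot: [[-0.399, 0.917, 0.001], [0.917, 0.399, -0.0], [-0.001, 0.001, -1.0]]
ft_force: [-1.2, -0.1, 6.2]
gripper_width: 0.0352
gripper_force: 60.9
```

```bash

python3 -m creep '[{"x":0,"y":0,"z":-0.3,"rx":0,"ry":0,"rz":0,"hand":0},{"x":0,"y":0,"z":-0.7,"rx":0,"ry":0,"rz":0,"hand":0},{"x":0,"y":0,"z":-0.9,"rx":0,"ry":0,"rz":0,"hand":0},{"x":0,"y":0,"z":-0.9,"rx":0,"ry":0,"rz":7.9,"hand":0},{"x":0,"y":0,"z":-0.7,"rx":0,"ry":0,"rz":7.9,"hand":0},{"x":0,"y":0,"z":0,"rx":0,"ry":0,"rz":7.7,"hand":0},{"x":0,"y":0,"z":0,"rx":0,"ry":0,"rz":0,"hand":0}]'
python3 -c "
from h import *
go(.5865,.1005,.15)
im=get_image('top');cv2.imwrite('pics/top1.png',im[:,:,::-1])
im=get_image('side');cv2.imwrite('pics/side1.png',im[:,:,::-1])"
```

```text
time_s: 6.65
tool_pos: [0.4861, -0.2668, 0.1537]
tcp_rot: [[-0.002, 1.0, -0.0], [1.0, 0.002, 0.0], [0.0, -0.0, -1.0]]
ft_force: [0.5, 0.9, -2.5]
gripper_width: 0.0353
gripper_force: 60.3
t 6.65 tcp [ 0.4861 -0.2668  0.1537] rot [[-0.002, 1.0, -0.0], [1.0, 0.002, 0.0], [0.0, -0.0, -1.0]] yaw_y 0.13 w 0.0353 F [ 0.5  0.9 -2.5] q [-0.1   0.47  0.69  1.94 -0.38  0.87  0.8 ]
units [9.18 2.53 0.09]
```

View pics/side1.png

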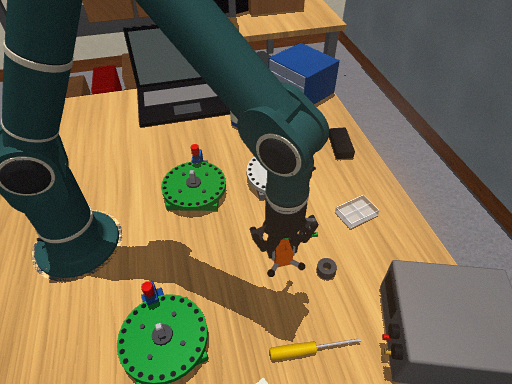

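The wheel hangs upright in the grip at side (286,255). Next I move it above the shaft.

```bash

python3 -m creep '[{"x":0.7,"y":0.2,"z":0,"rx":0,"ry":0,"rz":0,"hand":0},{"x":1,"y":0.3,"z":0,"rx":0,"ry":0,"rz":0,"hand":0},{"x":1,"y":0.3,"z":0,"rx":0,"ry":0,"rz":0,"hand":0},{"x":1,"y":0.3,"z":0,"rx":0,"ry":0,"rz":0,"hand":0},{"x":1,"y":0.3,"z":0,"rx":0,"ry":0,"rz":0,"hand":0},{"x":1,"y":0.3,"z":0,"rx":0,"ry":0,"rz":0,"hand":0},{"x":1,"y":0.3,"z":0,"rx":0,"ry":0,"rz":0,"hand":0},{"x":1,"y":0.3,"z":0,"rx":0,"ry":0,"rz":0,"hand":0}]' >/dev/null
python3 -m creep '[{"x":0.9,"y":0.2,"z":0,"rx":0,"ry":0,"rz":0,"hand":0},{"x":0.4,"y":0.03,"z":0,"rx":0,"ry":0,"rz":0,"hand":0},{"x":0.2,"y":0,"z":0,"rx":0,"ry":0,"rz":0,"hand":0},{"x":0,"y":0,"z":0,"rx":0,"ry":0,"rz":0,"hand":0},{"x":0,"y":0,"z":0.4,"rx":0,"ry":0,"rz":0,"hand":0},{"x":0,"y":0,"z":0.3,"rx":0,"ry":0,"rz":0,"hand":0},{"x":0,"y":0,"z":0,"rx":0,"ry":0,"rz":0,"hand":0}]'
python3 -c "
from h import *
go(.5865,.1005,.15)
for c in('top','side'):
    im=get_image(c)[:,:,::-1];cv2.imwrite(f'pics/{c}2.png',im)
    print([(d['confidence'],d['rect']) for d in outline_of(c,'spoke_wheel')])
s=cv2.imread('pics/side2.png');t=cv2.imread('pics/top2.png')
cv2.imwrite('pics/c2.png',np.hstack([crop(s,235,110,80,100,5),crop(t,160,105,80,100,5)]))
"
```

```text
time_s: 8.62
tool_pos: [0.5862, 0.1, 0.1236]
tcp_rot: [[0.001, 1.0, -0.003], [1.0, -0.001, -0.001], [-0.001, -0.003, -1.0]]
ft_force: [-0.0, 0.3, -2.7]
gripper_width: 0.0353
gripper_force: 60.3
t 8.625 tcp [0.5862 0.1    0.1236] rot [[0.001, 1.0, -0.003], [1.0, -0.001, -0.001], [-0.001, -0.003, -1.0]] yaw_y -0.03 w 0.0353 F [-0.   0.3 -2.7] q [-0.68  0.56  0.61  1.86 -0.42  0.86  0.13]
units [ 0.01  0.01 -0.66]
[(0.78, [183.1, 134.0, 216.7, 163.9])]
[(0.81, [263.6, 134.5, 296.4, 161.7])]
```

View pics/c2.png

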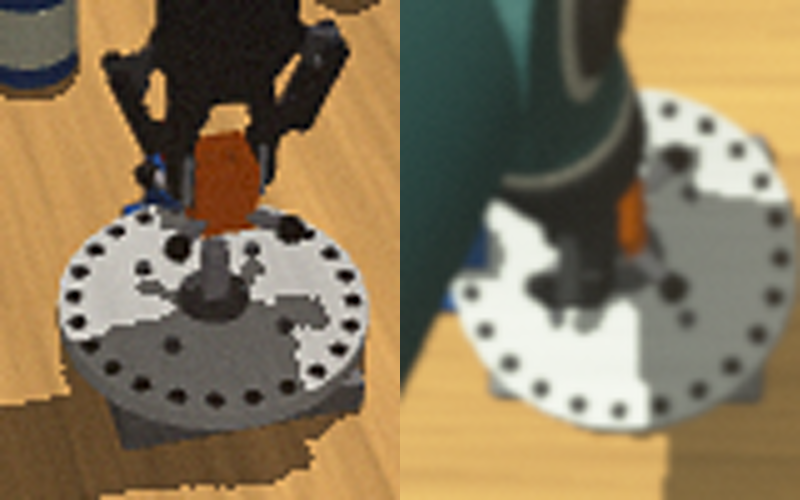

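The hub hangs above the shaft; visible balls are at side crop (177,247), (291,230) and top crop (277,157), (275,290).

```bash
python3 - <<'E'
from h import *
o=lambda l,x,y:np.array([(x+a/5-.4,y+b/5-.4) for a,b in l])
print('side',onz('side',o([(177,247),(291,230)],235,110),.1185).round(4).tolist())
print('top',onz('top',o([(277,157),(275,290)],160,105),.1185).round(4).tolist())
# turntable yaw: base corners (side crop) at z=0.024 / dial; shaft top again vs start pose
for c in('side','top'):
    print(c,'expected balls if wheel at (.5865,.1005):',[(p,proj(c,[.5865+p[0]*.0332,.1005+p[1]*.0332,.1185])[0].round(1).tolist()) for p in((1,1),(1,-1),(-1,1),(-1,-1))])
    print('seat',proj(c,[.5865,.1005,.046]).round(1).tolist(),'top',proj(c,[.5865,.1005,.086]).round(1).tolist(), 'base', [proj(c,[.5865+a*.075,.1005+b*.075,.024])[0].round(1).tolist() for a,b in((1,1),(1,-1),(-1,1),(-1,-1))])
E
```

```text
side [[0.5527, 0.0669, 0.1185], [0.6194, 0.0647, 0.1185]]
top [[0.6201, 0.0653, 0.1185], [0.5521, 0.0648, 0.1185]]
side expected balls if wheel at (.5865,.1005): [((1, 1), [285.8, 140.6]), ((1, -1), [292.6, 155.0]), ((-1, 1), [264.1, 144.2]), ((-1, -1), [270.2, 158.9])]
seat [[277.2, 167.7]] top [[277.7, 157.9]] base [[292.8, 153.3], [308.3, 185.7], [247.7, 161.1], [259.4, 194.8]]
top expected balls if wheel at (.5865,.1005): [((1, 1), [187.7, 135.9]), ((1, -1), [214.2, 136.1]), ((-1, 1), [186.8, 161.9]), ((-1, -1), [213.6, 162.1])]
seat [[204.5, 155.8]] top [[202.4, 152.2]] base [[179.3, 131.1], [233.1, 131.6], [177.5, 184.3], [232.3, 184.8]]
```

```bash

python3 -m creep '[{"x":0.04,"y":0.01,"z":0.3,"rx":0,"ry":0,"rz":0,"hand":0},{"x":0,"y":0,"z":0.2,"rx":0,"ry":0,"rz":0,"hand":0},{"x":0,"y":0,"z":0.1,"rx":0,"ry":0,"rz":0,"hand":0},{"x":0,"y":0,"z":0.05,"rx":0,"ry":0,"rz":0,"hand":0},{"x":0,"y":0,"z":0,"rx":0,"ry":0,"rz":0,"hand":0}]'
python3 -m creep '[{"x":0,"y":0,"z":0.05,"rx":0,"ry":0,"rz":0,"hand":0},{"x":0,"y":0,"z":0.05,"rx":0,"ry":0,"rz":0,"hand":0},{"x":0,"y":0,"z":0,"rx":0,"ry":0,"rz":0,"hand":0}]'
```

```text
time_s: 9.45
tool_pos: [0.5878, 0.1023, 0.0993]
tcp_rot: [[-0.0, 1.0, 0.0], [1.0, 0.0, -0.0], [-0.0, 0.0, -1.0]]
ft_force: [-0.0, -0.0, -1.8]
gripper_width: 0.0353
gripper_force: 60.3
time_s: 9.82
tool_pos: [0.5876, 0.1024, 0.0952]
tcp_rot: [[-0.0, 1.0, -0.0], [1.0, 0.0, -0.0], [-0.0, -0.0, -1.0]]
ft_force: [1.2, 0.5, -2.1]
gripper_width: 0.0347
gripper_force: 60.3
```

```bash

python3 -m creep '[{"x":0,"y":0,"z":0.05,"rx":0,"ry":0,"rz":0,"hand":0},{"x":0,"y":0,"z":0.05,"rx":0,"ry":0,"rz":0,"hand":0},{"x":0,"y":0,"z":0,"rx":0,"ry":0,"rz":0,"hand":0}]'
python3 -c "
from h import *
go(.5865,.1,.06)
for c in('top','side'):
    im=get_image(c)[:,:,::-1];cv2.imwrite(f'pics/{c}3.png',im)
s=cv2.imread('pics/side3.png');t=cv2.imread('pics/top3.png')
cv2.imwrite('pics/c3.png',np.hstack([crop(s,235,110,80,100,5),crop(t,160,105,80,100,5)]))
"
```

```text
time_s: 10.2
tool_pos: [0.5875, 0.1024, 0.091]
tcp_rot: [[-0.0, 1.0, -0.0], [1.0, 0.0, -0.0], [-0.0, -0.0, -1.0]]
ft_force: [-0.1, -0.2, -1.7]
gripper_width: 0.035
gripper_force: 60.3
t 10.2 tcp [0.5875 0.1024 0.091 ] rot [[-0.0, 1.0, -0.0], [1.0, 0.0, -0.0], [-0.0, -0.0, -1.0]] yaw_y 0.03 w 0.035 F [-0.1 -0.2 -1.7] q [-0.66  0.61  0.58  1.87 -0.45  0.8   0.16]
units [-0.06 -0.03  0.78]
```

View pics/c3.png

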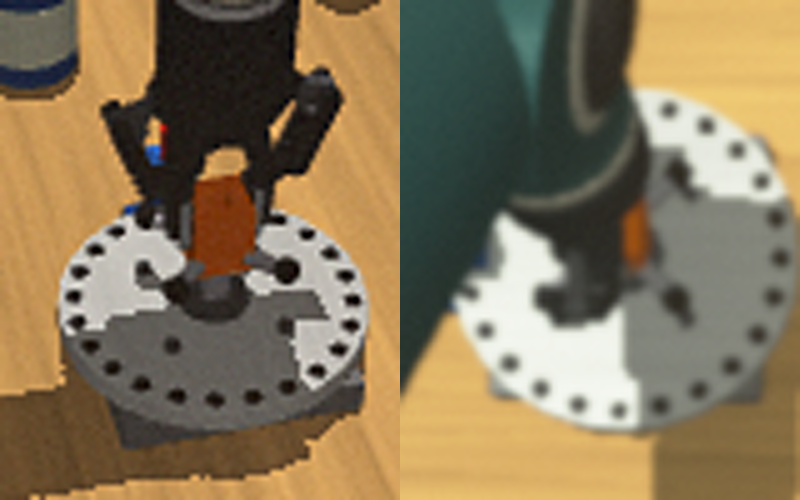

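The hub now sits 9 mm over the shaft (side crop (220,280)) with no contact force, so I keep lowering.

```bash

python3 -m creep '[{"x":0,"y":0,"z":0.15,"rx":0,"ry":0,"rz":0,"hand":0},{"x":0,"y":0,"z":0.15,"rx":0,"ry":0,"rz":0,"hand":0},{"x":0,"y":0,"z":0.15,"rx":0,"ry":0,"rz":0,"hand":0},{"x":0,"y":0,"z":0.1,"rx":0,"ry":0,"rz":0,"hand":0},{"x":0,"y":0,"z":0,"rx":0,"ry":0,"rz":0,"hand":0}]'
python3 -m creep '[{"x":0,"y":0,"z":0.1,"rx":0,"ry":0,"rz":0,"hand":0},{"x":0,"y":0,"z":0.05,"rx":0,"ry":0,"rz":0,"hand":0},{"x":0,"y":0,"z":0.03,"rx":0,"ry":0,"rz":0,"hand":0},{"x":0,"y":0,"z":0,"rx":0,"ry":0,"rz":0,"hand":0}]'

```

```text
time_s: 10.92
tool_pos: [0.5875, 0.1023, 0.0689]
tcp_rot: [[-0.0, 1.0, -0.001], [1.0, 0.0, -0.0], [-0.0, -0.001, -1.0]]
ft_force: [0.5, 0.2, -3.0]
gripper_width: 0.0352
gripper_force: 60.3
time_s: 11.42
tool_pos: [0.5876, 0.1024, 0.062]
tcp_rot: [[-0.0, 1.0, -0.0], [1.0, 0.0, 0.0], [0.0, -0.0, -1.0]]
ft_force: [-0.3, -1.0, -3.1]
gripper_width: 0.0352
gripper_force: 60.3
```

Push on until contact.

```bash

python3 -m creep '[{"x":0,"y":0,"z":0.04,"rx":0,"ry":0,"rz":0,"hand":0},{"x":0,"y":0,"z":0.03,"rx":0,"ry":0,"rz":0,"hand":0},{"x":0,"y":0,"z":0,"rx":0,"ry":0,"rz":0,"hand":0}]'
python3 -m creep '[{"x":0,"y":0,"z":0.02,"rx":0,"ry":0,"rz":0,"hand":0},{"x":0,"y":0,"z":0,"rx":0,"ry":0,"rz":0,"hand":0}]'
```

```text
time_s: 11.8
tool_pos: [0.5878, 0.1024, 0.0602]
tcp_rot: [[-0.0, 1.0, 0.0], [1.0, 0.0, 0.001], [0.001, 0.0, -1.0]]
ft_force: [-2.9, -0.5, 5.0]
gripper_width: 0.0349
gripper_force: 61.2
time_s: 12.05
tool_pos: [0.5878, 0.1025, 0.0601]
tcp_rot: [[-0.0, 1.0, -0.0], [1.0, 0.0, 0.001], [0.001, -0.0, -1.0]]
ft_force: [-4.6, 0.4, 11.5]
gripper_width: 0.0353
gripper_force: 62.1
```

```bash

python3 -m creep '[{"x":0,"y":0,"z":0,"rx":0,"ry":0,"rz":0,"hand":1},{"x":0,"y":0,"z":0,"rx":0,"ry":0,"rz":0,"hand":1},{"x":0,"y":0,"z":0,"rx":0,"ry":0,"rz":0,"hand":1},{"x":0,"y":0,"z":0,"rx":0,"ry":0,"rz":0,"hand":1},{"x":0,"y":0,"z":-0.3,"rx":0,"ry":0,"rz":0,"hand":1},{"x":0,"y":0,"z":-0.7,"rx":0,"ry":0,"rz":0,"hand":1},{"x":0,"y":0,"z":-0.8,"rx":0,"ry":0,"rz":0,"hand":1},{"x":0,"y":0,"z":-0.3,"rx":0,"ry":0,"rz":0,"hand":1}]'
python3 -c "
from h import *
go(.5877,.1855,.076)
for c in('top','side'):
    im=get_image(c)[:,:,::-1];cv2.imwrite(f'pics/{c}4.png',im)
s=cv2.imread('pics/side4.png');t=cv2.imread('pics/top4.png')
cv2.imwrite('pics/c4.png',np.hstack([crop(s,235,110,80,100,5),crop(t,160,105,80,100,5)]))
"
```

```text
time_s: 13.05
tool_pos: [0.5889, 0.1025, 0.1449]
tcp_rot: [[-0.0, 1.0, 0.003], [1.0, 0.0, 0.001], [0.001, 0.003, -1.0]]
ft_force: [-0.5, 0.3, -0.4]
gripper_width: 0.0854
gripper_force: 0.0
t 13.05 tcp [0.5889 0.1025 0.1449] rot [[-0.0, 1.0, 0.003], [1.0, 0.0, 0.001], [0.001, 0.003, -1.0]] yaw_y 0.02 w 0.0854 F [-0.5  0.3 -0.4] q [-0.7   0.54  0.63  1.84 -0.4   0.89  0.12]
units [ 2.07 -0.03  1.72]
```

View pics/c4.png

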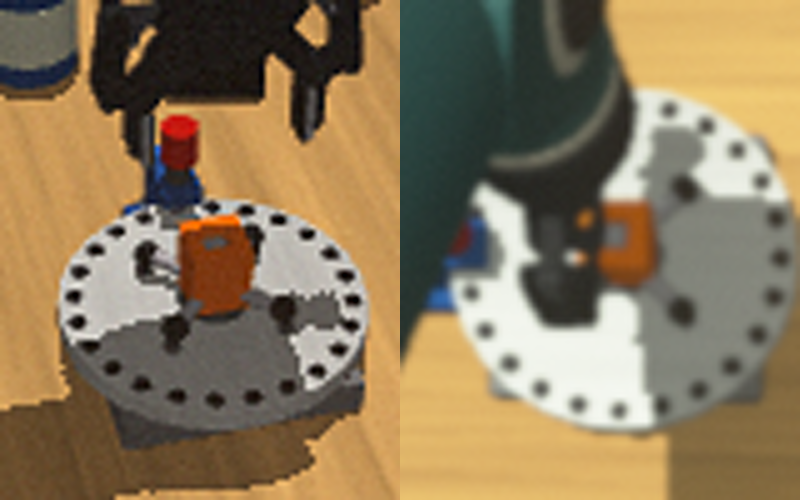

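```bash
python3 - <<'E'
from h import *
for c,x,y in(('side',235,110),('top',160,105)):
  for z in(.0545,):
    print(c,[(p,((proj(c,[.5872+p[0]*.0332,.1008+p[1]*.0332,z])[0]-[x,y]+.4)*5).round().tolist()) for p in((1,1),(1,-1),(-1,1),(-1,-1))])
  print('hub top',[((proj(c,[.5872+a*.018,.1008+b*.018,.09])[0]-[x,y]+.4)*5).round().tolist() for a,b in((1,1),(1,-1),(-1,1),(-1,-1))], 'shaft top',((proj(c,[.5872,.1008,.086])[0]-[x,y]+.4)*5).round().tolist())
E
```

```text
side [((1, 1), [251.0, 235.0]), ((1, -1), [284.0, 308.0]), ((-1, 1), [147.0, 253.0]), ((-1, -1), [176.0, 327.0])]
hub top [[237.0, 211.0], [255.0, 251.0], [179.0, 221.0], [196.0, 261.0]] shaft top [217.0, 241.0]
top [((1, 1), [162.0, 190.0]), ((1, -1), [285.0, 191.0]), ((-1, 1), [158.0, 311.0]), ((-1, -1), [282.0, 313.0])]
hub top [[178.0, 200.0], [248.0, 201.0], [176.0, 269.0], [247.0, 269.0]] shaft top [213.0, 237.0]
```

The four balls project within a pixel of where a level, fully seated wheel puts them (side crop (147,258), (255,238), (176,332), (283,312)). On to the knob.

```bash

python3 -m creep '[{"x":0.5,"y":0,"z":0,"rx":0,"ry":0,"rz":0,"hand":1},{"x":0.8,"y":-0.02,"z":0,"rx":0,"ry":0,"rz":0,"hand":1},{"x":0.6,"y":0,"z":0,"rx":0,"ry":0,"rz":0,"hand":1},{"x":0.17,"y":0,"z":0,"rx":0,"ry":0,"rz":0,"hand":1},{"x":0,"y":0,"z":0.5,"rx":0,"ry":0,"rz":0,"hand":1},{"x":0,"y":0,"z":0.7,"rx":0,"ry":0,"rz":0,"hand":1},{"x":0,"y":0,"z":0.4,"rx":0,"ry":0,"rz":0,"hand":1},{"x":0,"y":0,"z":0,"rx":0,"ry":0,"rz":0,"hand":1}]'
python3 -c "
from h import *
go(.5877,.1855,.076)
im=get_image('side')[:,:,::-1];cv2.imwrite('pics/c5.png',crop(im,235,100,80,100,5))
"
```

```text
time_s: 14.15
tool_pos: [0.5858, 0.1838, 0.0766]
tcp_rot: [[0.001, 1.0, -0.003], [1.0, -0.001, -0.002], [-0.002, -0.003, -1.0]]
ft_force: [-0.1, 0.1, -0.1]
gripper_width: 0.0855
gripper_force: 0.0
t 14.15 tcp [0.5858 0.1838 0.0766] rot [[0.001, 1.0, -0.003], [1.0, -0.001, -0.002], [-0.002, -0.003, -1.0]] yaw_y -0.05 w 0.0855 F [-0.1  0.1 -0.1] q [-0.77  0.66  0.56  1.83 -0.47  0.8   0.03]
units [0.04 0.05 0.02]
```

View pics/c5.png

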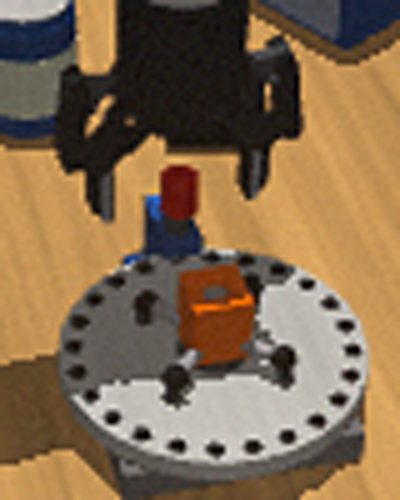

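The knob (180,190) is between the open fingers (100,190) and (252,170). Centre and grip it.

```bash

python3 -m creep '[{"x":0.04,"y":0.04,"z":0,"rx":0,"ry":0,"rz":0,"hand":1},{"x":0,"y":0,"z":0,"rx":0,"ry":0,"rz":0,"hand":0},{"x":0,"y":0,"z":0,"rx":0,"ry":0,"rz":0,"hand":0},{"x":0,"y":0,"z":0,"rx":0,"ry":0,"rz":0,"hand":0},{"x":0,"y":0,"z":0,"rx":0,"ry":0,"rz":0,"hand":0},{"x":0,"y":0,"z":0,"rx":0,"ry":0,"rz":0,"hand":0},{"x":0,"y":0,"z":0,"rx":0,"ry":0,"rz":0,"hand":0}]' 90
python3 -m creep '[{"x":0,"y":0,"z":-0.06,"rx":0,"ry":0,"rz":0,"hand":0},{"x":0,"y":0,"z":-0.07,"rx":0,"ry":0,"rz":0,"hand":0},{"x":0,"y":0,"z":-0.07,"rx":0,"ry":0,"rz":0,"hand":0},{"x":0,"y":0,"z":0,"rx":0,"ry":0,"rz":0,"hand":0}]'
```

```text
time_s: 15.08
tool_pos: [0.5886, 0.1869, 0.079]
tcp_rot: [[-0.001, 1.0, 0.0], [1.0, 0.001, 0.0], [0.0, 0.0, -1.0]]
ft_force: [-1.7, -0.4, 5.3]
gripper_width: 0.0218
gripper_force: 87.9
time_s: 15.58
tool_pos: [0.5885, 0.1869, 0.0863]
tcp_rot: [[-0.001, 1.0, 0.0], [1.0, 0.001, -0.0], [-0.0, 0.0, -1.0]]
ft_force: [3.9, 1.0, -8.3]
gripper_width: 0.0214
gripper_force: 88.4
```

```bash

python3 -m creep '[{"x":0,"y":0,"z":-0.07,"rx":0,"ry":0,"rz":0,"hand":0},{"x":0,"y":0,"z":-0.06,"rx":0,"ry":0,"rz":0,"hand":0},{"x":0,"y":0,"z":0,"rx":0,"ry":0,"rz":0,"hand":0}]'
python3 -m creep '[{"x":0,"y":0,"z":-0.04,"rx":0,"ry":0,"rz":0,"hand":0},{"x":0,"y":0,"z":0,"rx":0,"ry":0,"rz":0,"hand":0}]'
```

```text
time_s: 15.95
tool_pos: [0.5885, 0.1869, 0.0918]
tcp_rot: [[-0.001, 1.0, 0.0], [1.0, 0.001, 0.0], [0.0, 0.0, -1.0]]
ft_force: [4.6, 1.3, -11.2]
gripper_width: 0.0215
gripper_force: 88.5
time_s: 16.2
tool_pos: [0.5885, 0.1869, 0.0931]
tcp_rot: [[-0.0, 1.0, 0.0], [1.0, 0.0, -0.0], [-0.0, 0.0, -1.0]]
ft_force: [5.1, 2.1, -11.2]
gripper_width: 0.0216
gripper_force: 89.0
```

```bash

python3 -m creep '[{"x":0,"y":0,"z":-0.03,"rx":0,"ry":0,"rz":0,"hand":0},{"x":0,"y":0,"z":0,"rx":0,"ry":0,"rz":0,"hand":0}]'
python3 -m creep '[{"x":0,"y":0,"z":-0.03,"rx":0,"ry":0,"rz":0,"hand":0},{"x":0,"y":0,"z":0,"rx":0,"ry":0,"rz":0,"hand":0}]'
```

```text
time_s: 16.45
tool_pos: [0.5885, 0.1869, 0.0932]
tcp_rot: [[-0.001, 1.0, 0.001], [1.0, 0.001, -0.001], [-0.001, 0.001, -1.0]]
ft_force: [7.4, 2.9, -18.9]
gripper_width: 0.0214
gripper_force: 89.1
time_s: 16.7
tool_pos: [0.5884, 0.1868, 0.0933]
tcp_rot: [[-0.001, 1.0, 0.001], [1.0, 0.001, -0.002], [-0.002, 0.001, -1.0]]
ft_force: [11.3, 3.8, -26.9]
gripper_width: 0.0217
gripper_force: 89.4
```

The pin is hard on its stop: 14 mm of travel, then the force climbs with no motion. I'll hold, check that nothing creeps, and take one last look.

```bash

python3 -m creep '[{"x":0,"y":0,"z":0.02,"rx":0,"ry":0,"rz":0,"hand":0},{"x":0,"y":0,"z":0,"rx":0,"ry":0,"rz":0,"hand":0},{"x":0,"y":0,"z":0,"rx":0,"ry":0,"rz":0,"hand":0},{"x":0,"y":0,"z":0,"rx":0,"ry":0,"rz":0,"hand":0},{"x":0,"y":0,"z":0,"rx":0,"ry":0,"rz":0,"hand":0}]'
python3 -c "
from h import *
im=get_image('side')[:,:,::-1];cv2.imwrite('pics/c6.png',crop(im,225,90,130,100,5))
"
```

```text
time_s: 17.32
tool_pos: [0.5884, 0.1869, 0.0932]
tcp_rot: [[-0.001, 1.0, 0.0], [1.0, 0.001, -0.001], [-0.001, 0.0, -1.0]]
ft_force: [9.1, 2.1, -22.0]
gripper_width: 0.0215
gripper_force: 89.7
```

View pics/c6.png

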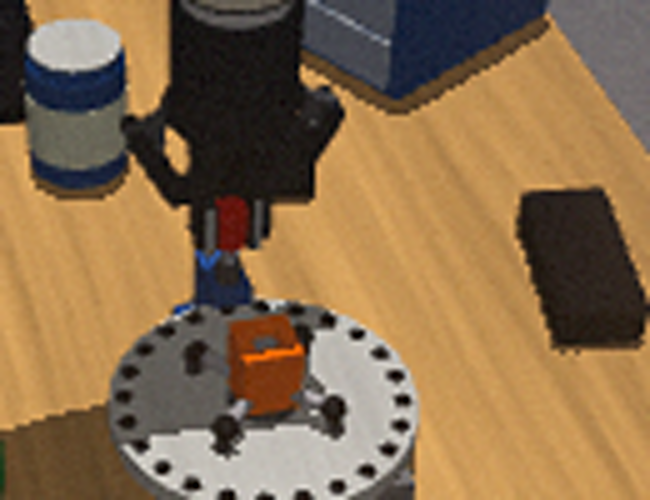

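The knob is held between the pads at (232,222), raised clear of the sleeve, and the wheel is seated at (265,365).

```bash
python3 -c "
from rig import *
print(finish_job())"
```

```text
the job is handed in; nothing more can be done
None
```

The hand wheel is fully home on the turntable's square shaft and released; the index pin is pulled up 14 mm to its stop and held there, and the job was handed in at about 17 s.

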